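# Set out the gilding kit from its carried pile

## Robot

A 6-joint arm with a two-finger parallel gripper is mounted at the origin on the work surface. World frame = base frame: x ahead of the robot, y to its left, z up, the work surface at z = 0. Lengths are in m, angles in rad, forces in N, time in s.
With the tool pointing down it reaches from about 0.3 to 0.875 m from the base axis. Payload 6.4 kg.
Tool frame: the origin (TCP) lies where the fingers leave the gripper's body, on its centre line; the fingertips stand 73 mm ahead of it and the grasp point (between the pads) lies 54 mm ahead of it; z points along the fingers, y is the line along which they close (so a half turn about z gives the same grasp; the last joint's range is limited). The gripper opens to 85 mm and grips with 20 to 120 N. Pads are 22 mm wide; open, the fingers measure 114 mm over their backs; the gripper's body (76 mm by 85 mm) begins 54 mm behind the grasp point. The pads swing forward as they close: fully open they stand 13 mm farther back than shut.
Start: joints at [1.014, 0.181, 1.607, -0, 1.354, -0.206], TCP at [0.198, 0.54, 0.304] pointing down, gripper open.
Joint ranges: [-2.99, 2.99], [-0.89, 2.07], [0.3, 2.58], [-1.14, 4.28], [0, 2.63], [-3.12, 3.12]. Speed limits (rad/s): [2.57, 2.57, 3.01, 3.14, 3.14, 3.14].

## Interface

Orientations are given as a unit quaternion [w, x, y, z].
In Python, from bench import ctrl gives the robot as it stands.
- The arm moves only by the tool carry_out, never from a script. Its argument "steps" is one flat list of numbers, 7 for each row, row after row: the shift along the tool's x, y, z in m, then the turn, a rotation vector about the tool's x, y, z in rad, then the opening, from 0 (shut) to 1 (fully open). In form: [dx, dy, dz, wx, wy, wz, claw, dx, dy, dz, wx, wy, wz, claw, ...]. A call has 1 to 20 rows; each row is the pose to reach, as a shift and turn from the pose commanded when the call began, along the tool's axes at that moment; what a row does not reach only later rows make up. A row lasts 1/10 s, in which the tool goes at most 50 mm and 8.59 degrees, less where a joint would pass 70% of its speed; a pose out of reach is approached as far as the arm can. A call with a gripper value outside its range is refused whole. The fingers move at their own pace and stop on an object; the grip force is fixed at half the most. Time passes only in rows, so rows that repeat a pose let the fingers close. It gives the time, the measured TCP pose, the force, the opening and the grip force at its end, in the units of the state.
- ctrl.get_obs(): the state, without advancing time (a new reading comes with each control period).
- ctrl.camera(name): name is "side" or "top"; returns the picture (400x640x3 uint8, red, green, blue); there is no depth.
- ctrl.camera_params(name): a dict with "vertical_fov" (degrees; the focal length in pixels is half the picture's height over the tangent of half this angle, whatever the lens; pixels are square), "cx", "cy" (the principal point, pixels), "k1" (the pictures are not rectified: a ray, as slopes to the right and down, at radius r is drawn at 1 + k1 r^2 times it, then the intrinsics apply), "cam_to_world" (4x4, takes a point from camera to world coordinates). Camera axes: x right, y down, z forward; pixel columns grow to the right and rows downward; lengths in m; the calibration is good to about 2 mm. A picture is of the moment at which its call begins. camera_params takes no time and is no camera call.
- ctrl.hand_in(): hands the job in; it is judged then, once.
The state is a dict: "time_s": time; "q": joint angles; "dq": joint speeds; "joint_efforts": joint torques, N m; "eef_pos": TCP position; "eef_rot": TCP orientation; "wrist_force": force on the tool from outside, world axes, zero at the start; "torque": the same for the moment, N m; "opening": opening from 0.0 (shut) to 1.0 (fully open); "grasp_force": force on a finger pad.
Only numpy, scipy, OpenCV 4.12 (cv2) and the standard library are available. Lean on these libraries where they do the work, as an engineer would, in place of code of your own. Each camera call takes 0.05 s, during which the arm holds its last target. There are 200 camera calls.

## Task

The gilding kit was carried to the counter in one pile: the red-capped jar stands in the small green-rimmed mixing well, which is nested in the large blue-rimmed well, and all of it stands on the orange silicone block. Take the pile apart from the top, one piece at a time, each lifted clear without bringing the next one up with it: stand the jar and then the two wells upright in the middle of the mats of their own colours, and last lay the block flat in the middle of the turntable. Set the pieces down rather than dropping them, and leave the burnisher and the blue tea bowl where they are.

Things in the scene. Friction and masses are not known exactly. Their poses are not given: they have to be found in the camera images.
- jar: Small glass jar with a ribbed red screw cap, round and upright: 30 mm across, 58 mm tall (cap the top 18 mm), about 60 g. Origin: centre of its underside; z up. At the start it stands loose on the inner floor of the small well, with about 21 mm of it above that well's rim.
- small_well: Small white ceramic mixing well (round cup) with a green rim band: 52 mm across and straight-sided over its top 18 mm (about 51 mm between flats of the wall), narrowing below to a 42 mm foot; 42 mm tall, wall 3.5 mm, inner floor 5 mm above the origin, about 70 g. Origin: centre of its underside; z up. At the start it stands loose in the large well, with its top 17 mm above that well's rim.
- large_well: Large white ceramic mixing well with a blue rim band: 68 mm across and straight-sided over its top 15 mm, narrowing below to a 58 mm foot; 30 mm tall, wall 4 mm, inner floor 5 mm above the origin, about 130 g. Origin: centre of its underside; z up. At the start it stands on the block, near its middle.
- block: Orange hard silicone block, 120 mm long (its x axis), 60 mm wide (its y axis), 28 mm high, about 240 g. Origin: centre of its underside; z up. At the start it lies on the bamboo board under the pile, its x axis within 0.6 rad of world x. The board is fixed, 15 mm thick, so its top is at z = 0.015; all the mats, the turntable and the bystanders stand on it.
- mat_red: The jar's place: red round silicone mat, 80 mm across, 4 mm thick, stuck to the bamboo board. Origin: centre of its underside; z up; its top is 4 mm above the origin.
- mat_green: The small well's place: green round silicone mat, 80 mm across, 4 mm thick, stuck to the bamboo board. Origin: centre of its underside; z up; its top is 4 mm above the origin.
- mat_blue: The large well's place: blue round silicone mat, 80 mm across, 4 mm thick, stuck to the bamboo board. Origin: centre of its underside; z up; its top is 4 mm above the origin.
- turntable: The block's place: low plastic modelling turntable, locked by its lever and fixed, so it does not turn. Grey round plate 160 mm across with dark rings about its centre, its flat top 40 mm above the origin; a black lever with a white tip stands out below the plate along -x to 102 mm from the axis. Origin: on the axis, at the underside of the base; z up.
- burnisher: Bystander, leave alone: steel burnisher with a dark wooden handle, 144 mm long, 11 mm thick, lying roughly along x, tip to +x. Origin: near its middle, underside.
- tea_bowl: Bystander, leave alone: blue tea bowl with a gold-mended crack, 90 mm across, 50 mm tall, standing upright. Origin: centre of its underside.
Mind the look-alikes: they are no part of the job. Leave any yellow look-alike of the block alone.

How it is judged:
On the way, in this order (a step that is already met when the one before it is completed fails the run):
1. the red-capped jar stands on the red mat, released, with both wells still nested on the block (horizontal distance between jar and mat_red below 0.015 m and z of jar in the frame of mat_red between 0 and 0.009 m and angle between jar's own z axis and vertical below 0.08 rad and contact force between the fingers and jar below 0.1 N and horizontal distance between small_well and large_well below 0.015 m and z of small_well in the frame of large_well between -0.001 and 0.011 m and horizontal distance between large_well and block below 0.025 m and z of large_well in the frame of block between 0.022 and 0.034 m), for 0.2 s.
2. the small well stands on the green mat, released, with the large well still on the block (horizontal distance between small_well and mat_green below 0.015 m and z of small_well in the frame of mat_green between 0 and 0.009 m and angle between small_well's own z axis and vertical below 0.08 rad and contact force between the fingers and small_well below 0.1 N and horizontal distance between large_well and block below 0.025 m and z of large_well in the frame of block between 0.022 and 0.034 m), for 0.2 s.
3. the large well stands on the blue mat, released (horizontal distance between large_well and mat_blue below 0.015 m and z of large_well in the frame of mat_blue between 0 and 0.009 m and angle between large_well's own z axis and vertical below 0.08 rad and contact force between the fingers and large_well below 0.1 N), for 0.2 s.
4. the block lies on the turntable, released (horizontal distance between block and turntable below 0.015 m and z of block in the frame of turntable between 0.036 and 0.045 m and angle between block's own z axis and vertical below 0.08 rad and contact force between the fingers and block below 0.1 N), for 0.2 s.
At the end, for the whole second after the job is handed in: Jar on the red mat, small well on the green mat, large well on the blue mat and block on the turntable, each within 15 mm of the middle, resting on it (height within 5 mm), upright or flat within 0.08 rad, released and at rest (all of step 3 and all of step 4 and horizontal distance between jar and mat_red below 0.015 m and z of jar in the frame of mat_red between 0 and 0.009 m and angle between each of jar, small_well's own z axis and vertical below 0.08 rad and contact force between the fingers and jar below 0.1 N and linear speed of each of jar, small_well, large_well, block below 0.02 m/s and angular speed of each of jar, small_well, large_well, block below 0.2 rad/s and horizontal distance between small_well and mat_green below 0.015 m and z of small_well in the frame of mat_green between 0 and 0.009 m and contact force between the fingers and small_well below 0.1 N); the robot touches nothing.
It fails at once if a piece of the pile is lifted with the piece above still standing in or on it ((horizontal distance between jar and small_well below 0.015 m and z of jar in the frame of small_well between -0.001 and 0.011 m and z of small_well in the frame of large_well above 0.015 m) or (horizontal distance between small_well and large_well below 0.015 m and z of small_well in the frame of large_well between -0.001 and 0.011 m and z of large_well in the frame of block above 0.04 m) or (horizontal distance between large_well and block below 0.025 m and z of large_well in the frame of block between 0.022 and 0.034 m and height (world z) of block above 0.03 m)).
It fails at once if the jar or a well is dropped (falls free for more than about 25 mm) ((contact force between the fingers and jar below 0.05 N and linear speed of jar above 0.7 m/s) or (contact force between the fingers and small_well below 0.05 N and linear speed of small_well above 0.7 m/s) or (contact force between the fingers and large_well below 0.05 N and linear speed of large_well above 0.7 m/s)).
It fails at once if the jar or a well is tipped over (angle between any of jar, small_well, large_well's own z axis and vertical above 0.7 rad).
It fails at once if the burnisher or the tea bowl is shifted by more than 20 mm (distance of any of burnisher, tea_bowl from where it was at the start of the episode above 0.02 m).
It also fails if it takes over 122 s, if anything falls off the work surface, if the arm or the gripper's body presses on something with over 40 N, if the wrist force passes 120 N, or if a joint passes its speed limit or range.

## Working session

There is one attempt and no reset: what is moved stays moved. The work goes in short steps, Python scripts to look and compute and a tool call to move; the robot and the scene stay as the last step left them, time stands still between calls to the robot, and variables do not carry over. Pictures are saved under pics/ and viewed, at most 14 in all, crops included, and the job is handed in when it is done.

Besides the shell and the picture viewer there is one more tool, called after "Emit:" as a command line: name --argument value ..., lists and objects as JSON in quotes. carry_out: Moves the arm, as the interface text tells. Its arguments: {"type":"object","properties":{"steps":{"type":"array"}},"required":["steps"]}

```bash
ls; mkdir -p pics; cat > h.py <<'E'
import numpy as np, cv2
from bench import ctrl
def snap(cam,name,crop=None,s=1):
    im=ctrl.camera(cam)[:,:,::-1]
    cv2.imwrite(f'pics/raw_{name}.png',im)
    if crop: x0,y0,x1,y1=crop; im=im[y0:y1,x0:x1]
    cv2.imwrite(f'pics/{name}.png',cv2.resize(np.ascontiguousarray(im),None,fx=s,fy=s,interpolation=cv2.INTER_CUBIC))
def ray(cam,u,v):
    p=ctrl.camera_params(cam);f=200/np.tan(np.radians(p['vertical_fov'])/2)
    d=np.array([(u-p['cx'])/f,(v-p['cy'])/f]);s=d.copy()
    for _ in range(30): s=d/(1+p['k1']*(s@s))
    T=np.array(p['cam_to_world']);return T[:3,3],T[:3,:3]@np.array([*s,1])
def at(cam,u,v,z):
    o,d=ray(cam,u,v);return o+d*(z-o[2])/d[2]
def proj(cam,P):
    p=ctrl.camera_params(cam);f=200/np.tan(np.radians(p['vertical_fov'])/2)
    c=np.linalg.inv(np.array(p['cam_to_world']))@np.array([*P,1]);s=c[:2]/c[2];s=s*(1+p['k1']*(s@s))
    return s*f+[p['cx'],p['cy']]
E
python3 - <<'E'
from h import *
snap('top','t0');snap('side','s0')
o=ctrl.get_obs();print(o['eef_pos'],o['eef_rot'],o['opening'])
for c in('top','side'):
    p=ctrl.camera_params(c);print(c,p['vertical_fov'],p['k1'],np.round(p['cam_to_world'],3).tolist())
E
```

```text
pics
[0.19737406 0.53966779 0.30307924] [-2.97983210e-04  1.74484931e-01  9.84659529e-01 -7.29832114e-04] 1.003039934114972
top 48.58371698380403 -0.0072893604664278685 [[0.025, -0.998, 0.062, 0.356], [-0.999, -0.026, -0.024, 0.159], [0.025, -0.061, -0.998, 1.244], [0.0, 0.0, 0.0, 1.0]]
side 46.07666028375027 -0.13004667988203084 [[0.943, -0.257, 0.211, 0.175], [-0.333, -0.714, 0.616, -0.588], [-0.007, -0.651, -0.759, 0.976], [0.0, 0.0, 0.0, 1.0]]
```

View pics/t0.png

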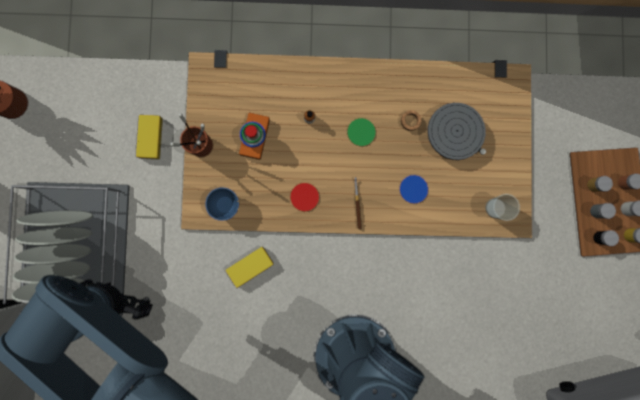

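View pics/s0.png

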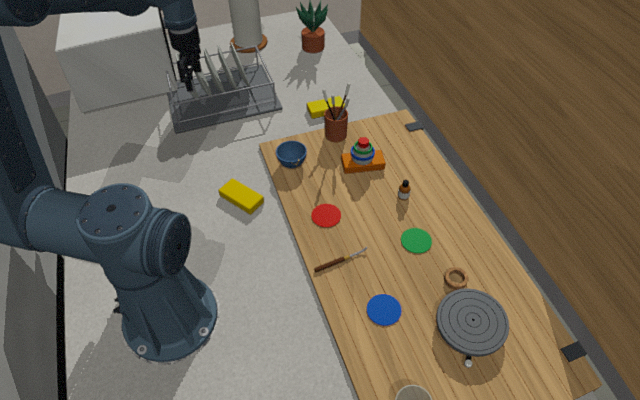

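The top view shows the pile at about (252,133) next to a brush pot at (197,142). The mats are at red (305,197), green (362,132) and blue (414,189), and the turntable is at (457,131). I'll measure the centroids and look at enlarged crops.

```bash
python3 - <<'E'
from h import *
t=cv2.imread('pics/raw_t0.png');s=cv2.imread('pics/raw_s0.png')
a=cv2.resize(t[100:170,170:290],None,fx=6,fy=6,interpolation=cv2.INTER_CUBIC)
cv2.imwrite('pics/t0c.png',a)
cv2.imwrite('pics/s0c.png',cv2.resize(s[120:190,310:420],None,fx=7,fy=7,interpolation=cv2.INTER_CUBIC))
def cen(im,box,cond):
    x0,y0,x1,y1=box;c=im[y0:y1,x0:x1].astype(int);B,G,R=c[...,0],c[...,1],c[...,2]
    m=cond(R,G,B);v,u=np.nonzero(m);return u.mean()+x0,v.mean()+y0,m.sum()
red=lambda R,G,B:(R>1.8*G)&(R>1.8*B)&(R>60)
grn=lambda R,G,B:(G>1.4*R)&(G>1.2*B)
blu=lambda R,G,B:(B>1.6*R)&(B>1.4*G)
gry=lambda R,G,B:(abs(R-B)<22)&(R<130)
for n,tb,sb,c,z in(('red',(285,177,325,217),(305,200,350,232),red,.019),('green',(342,112,382,152),(395,222,440,258),grn,.019),('blue',(394,169,434,209),(360,290,410,330),blu,.019),('tt',(425,100,490,162),None,gry,.055)):
    r=cen(t,tb,c);print(n,np.round(r,1),at('top',*r[:2],z).round(4),end=' ')
    if sb: r=cen(s,sb,c);print(np.round(r,1),at('side',*r[:2],z).round(4))
print()
print('tt dark centre side',at('side',473,320,.055).round(4))
E
```

```text
red [304.3 196.6 646. ] [0.4384 0.1519 0.019 ] [325.8 215.  559. ] [0.4364 0.1497 0.019 ]
green [361.1 131.8 588. ] [ 0.625  -0.0027  0.019 ] [415.9 240.2 611. ] [ 0.623  -0.0047  0.019 ]
blue [413.5 188.9 596. ] [ 0.4682 -0.1525  0.019 ] [383.5 309.4 847. ] [ 0.4666 -0.1545  0.019 ]
tt [ 456.4  131.2 2624. ] [ 0.6268 -0.26    0.055 ] 
tt dark centre side [ 0.6276 -0.2626  0.055 ]
```

View pics/t0c.png

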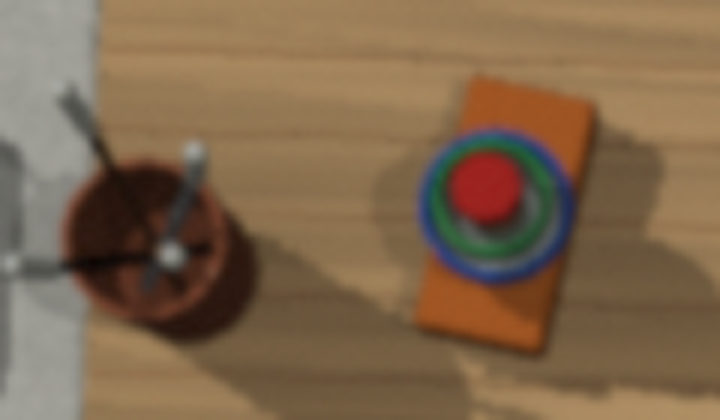

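View pics/s0c.png

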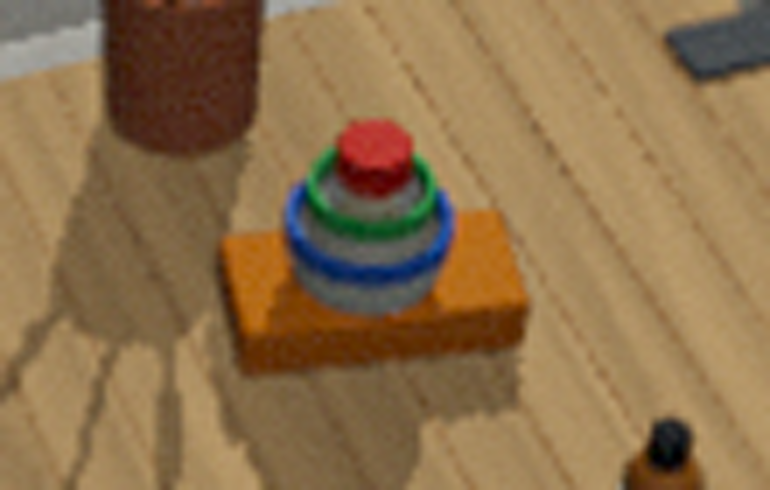

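```bash
python3 - <<'E'
from h import *
T=lambda u,v,z:at('top',170+(u+.5)/6-.5,100+(v+.5)/6-.5,z).round(4)
S=lambda u,v,z:at('side',310+(u+.5)/7-.5,120+(v+.5)/7-.5,z).round(4)
print('jar',T(486,184,.111),S(375,141,.111))
print('sw',T(492,205,.090),S(371,190,.090))
print('lw',T(497,206,.073),S(370,222,.073))
c=[T(473,75,.043),T(597,103,.043),T(545,353,.043),T(415,328,.043)]
print('block',c,np.mean(c,0))
for a,b in((3,0),(2,1),(0,1),(3,2)): d=c[b]-c[a];print(np.hypot(*d[:2]),np.arctan2(d[1],d[0]))
c=[S(223,240,.043),S(505,212,.043),S(527,303,.043),S(240,338,.043)]
print('blockS',c,np.mean(c,0))
print('pot',T(140,205,.1),'spread',[T(u,v,.15) for u,v in((195,150),(170,255),(70,90),(10,265))])
print('potS', S(180,150,.015))
E
```

```text
jar [0.6001 0.2953 0.111 ] [0.5981 0.296  0.111 ]
sw [0.5954 0.2949 0.09  ] [0.5956 0.291  0.09  ]
lw [0.5986 0.2946 0.073 ] [0.596  0.2906 0.073 ]
block [array([0.665 , 0.3111, 0.043 ]), array([0.6537, 0.2542, 0.043 ]), array([0.538 , 0.2741, 0.043 ]), array([0.5477, 0.3333, 0.043 ])] [0.6011   0.293175 0.043   ]
0.11938228511801915 -0.18704600331887863
0.11739889266939438 -0.17032997819886578
0.058011205814049435 -1.7668396224250893
0.05998941573311075 -1.7332045342270428
blockS [array([0.5489, 0.3301, 0.043 ]), array([0.6653, 0.3065, 0.043 ]), array([0.6515, 0.2542, 0.043 ]), array([0.5349, 0.2746, 0.043 ])] [0.60015 0.29135 0.043  ]
pot [0.5888 0.4455 0.1   ] spread [array([0.6024, 0.4113, 0.15  ]), array([0.5582, 0.4197, 0.15  ]), array([0.626 , 0.4638, 0.15  ]), array([0.5521, 0.4852, 0.15  ])]
potS [0.5629 0.4173 0.015 ]
```

Emit:
carry_out --steps '[-0.461,-0.0916,0,0,0,-0.176,0.7,-0.461,-0.0916,0,0,0,-0.176,0.7,-0.461,-0.0916,0,0,0,-0.176,0.7,-0.461,-0.0916,0,0,0,-0.176,0.7,-0.461,-0.0916,0,0,0,-0.176,0.7,-0.461,-0.0916,0,0,0,-0.176,0.7,-0.461,-0.0916,0,0,0,-0.176,0.7,-0.461,-0.0916,0,0,0,-0.176,0.7,-0.461,-0.0916,0,0,0,-0.176,0.7,-0.461,-0.0916,0,0,0,-0.176,0.7,-0.461,-0.0916,0,0,0,-0.176,0.7,-0.461,-0.0916,0,0,0,-0.176,0.7,-0.461,-0.0916,0.04,0,0,-0.176,0.7,-0.461,-0.0916,0.07,0,0,-0.176,0.7,-0.461,-0.0916,0.07,0,0,-0.176,0.7,-0.461,-0.0916,0.07,0,0,-0.176,0.7]'

```text
time_s: 1.7
eef_pos: [0.5979, 0.2966, 0.2341]
eef_rot: [-0.001, 0.086, 0.996, -0.0]
wrist_force: [0.0, -0.3, 0.1]
opening: 0.697
grasp_force: 0.0
```

```bash
cat >> h.py <<'E'
from scipy.spatial.transform import Rotation as Rn
def go(P):
    "tool-frame shift from measured TCP to world TCP P"
    o=ctrl.get_obs();w=o['eef_rot'];R=Rn.from_quat([w[1],w[2],w[3],w[0]]).as_matrix()
    print('pos',o['eef_pos'].round(4),'y axis',np.arctan2(R[1,1],R[0,1]).round(3),'tilt',R[:2,2].round(4),'op',round(o['opening'],3),'gf',round(o['grasp_force'],1),'F',np.round(o['wrist_force'],1),'t',o['time_s'])
    print('shift',(R.T@(np.array(P)-o['eef_pos'])).round(4))
E
python3 - <<'E'
from h import *
go([.599,.295,.166])
snap('side','s1',(300,60,440,190),5)
E
```

```text
pos [0.5979 0.2966 0.2341] y axis 1.398 tilt [-0.0013 -0.0002] op 0.697 gf 0.0 F [ 0.  -0.3  0.1] t 1.7
shift [-0.0014 -0.0014  0.0681]
```

View pics/s1.png

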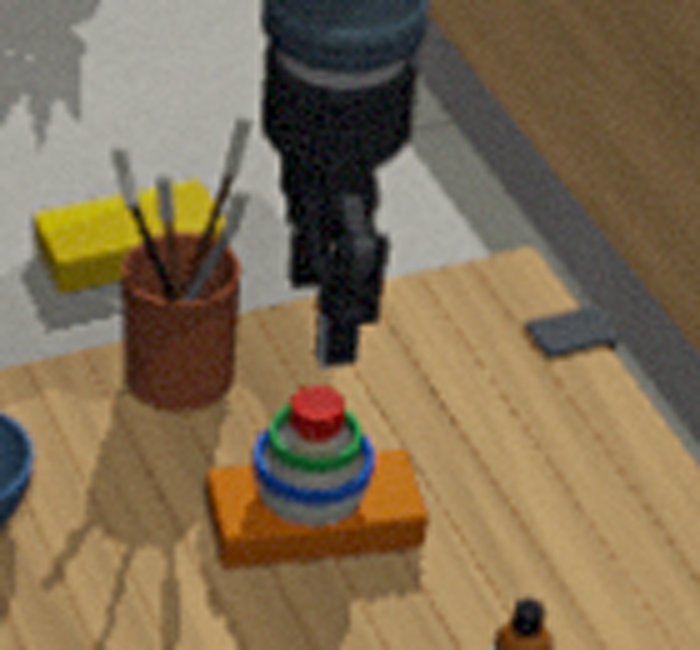

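The open gripper is over the pile, with the cap at (318,400) in the crop and the fingertip just above it at (338,355). I'll descend and grip the cap.

Emit:
carry_out --steps '[-0.0014,-0.0014,0.02,0,0,0,0.7,-0.0014,-0.0014,0.04,0,0,0,0.7,-0.0014,-0.0014,0.055,0,0,0,0.7,-0.0014,-0.0014,0.065,0,0,0,0.7,-0.0014,-0.0014,0.068,0,0,0,0.7,-0.0014,-0.0014,0.068,0,0,0,0.7,-0.0014,-0.0014,0.068,0,0,0,0.5,-0.0014,-0.0014,0.068,0,0,0,0.4,-0.0014,-0.0014,0.068,0,0,0,0.3,-0.0014,-0.0014,0.068,0,0,0,0.2,-0.0014,-0.0014,0.068,0,0,0,0.2,-0.0014,-0.0014,0.068,0,0,0,0.2,-0.0014,-0.0014,0.068,0,0,0,0.2,-0.0014,-0.0014,0.068,0,0,0,0.2]'

```text
time_s: 3.15
eef_pos: [0.6008, 0.2942, 0.1671]
eef_rot: [0.001, 0.087, 0.996, 0.0]
wrist_force: [-0.6, 1.0, 6.7]
opening: 0.326
grasp_force: 59.2
```

```bash
python3 - <<'E'
from h import *
go([.599,.295,.266])
E
```

```text
pos [0.6008 0.2942 0.1671] y axis 1.396 tilt [0.0018 0.0006] op 0.326 gf 59.2 F [-0.6  1.   6.7] t 3.15
shift [ 0.0017  0.0006 -0.0989]
```

Emit:
carry_out --steps '[0,0,-0.005,0,0,0,0.2,0,0,-0.015,0,0,0,0.2,0,0,-0.025,0,0,0,0.2,0,0,-0.035,0,0,0,0.2,0,0,-0.045,0,0,0,0.2,0,0,-0.055,0,0,0,0.2,0,0,-0.065,0,0,0,0.2,0,0,-0.075,0,0,0,0.2,0,0,-0.085,0,0,0,0.2,0,0,-0.09,0,0,0,0.2,0,0,-0.09,0,0,0,0.2]'

```text
time_s: 4.25
eef_pos: [0.6006, 0.2941, 0.2571]
eef_rot: [0.001, 0.087, 0.996, 0.0]
wrist_force: [0.4, 0.1, -0.6]
opening: 0.328
grasp_force: 59.1
```

```bash
python3 - <<'E'
from h import *
go([.437,.151,.256])
snap('side','s2',(300,60,440,190),5)
E
```

```text
pos [0.6006 0.2941 0.2571] y axis 1.396 tilt [0.0017 0.0005] op 0.328 gf 59.1 F [ 0.4  0.1 -0.6] t 4.25
shift [ 0.1362 -0.1693  0.0008]
```

View pics/s2.png

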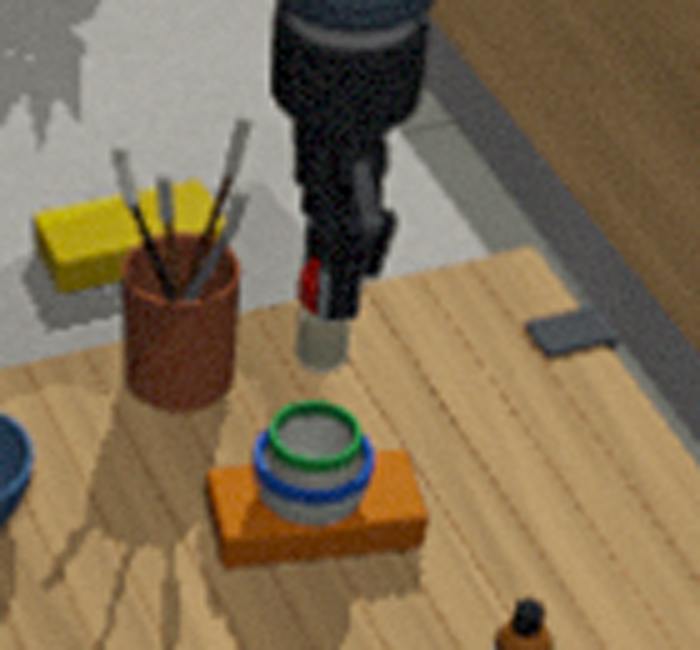

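The jar is up alone, with its base at (322,355), and both wells are still nested on the block. Next I'll carry it to the red mat.

Emit:
carry_out --steps '[0.007,-0.009,0,0,0,0,0.2,0.02,-0.025,0,0,0,0,0.2,0.038,-0.047,0,0,0,0,0.2,0.056,-0.07,0,0,0,0,0.2,0.075,-0.093,0,0,0,0,0.2,0.094,-0.116,0,0,0,0,0.2,0.112,-0.139,0,0,0,0,0.2,0.126,-0.157,0,0,0,0,0.2,0.134,-0.167,0,0,0,0,0.2,0.136,-0.169,0.01,0,0,0,0.2,0.136,-0.169,0.03,0,0,0,0.2,0.136,-0.169,0.05,0,0,0,0.2,0.136,-0.169,0.07,0,0,0,0.2,0.136,-0.169,0.085,0,0,0,0.2,0.136,-0.169,0.095,0,0,0,0.2,0.136,-0.169,0.1,0,0,0,0.2,0.136,-0.169,0.1,0,0,0,0.2]'

```text
time_s: 6.0
eef_pos: [0.4367, 0.1513, 0.1552]
eef_rot: [-0.001, 0.087, 0.996, -0.0]
wrist_force: [-0.3, 0.2, -0.8]
opening: 0.325
grasp_force: 59.2
```

```bash
python3 - <<'E'
from h import *
go([.437,.151,.133])
snap('side','s3',(280,130,380,240),5)
E
```

```text
pos [0.4367 0.1513 0.1552] y axis 1.396 tilt [-0.0013 -0.    ] op 0.325 gf 59.2 F [-0.3  0.2 -0.8] t 6.0
shift [-0.0003 -0.0002  0.0222]
```

View pics/s3.png

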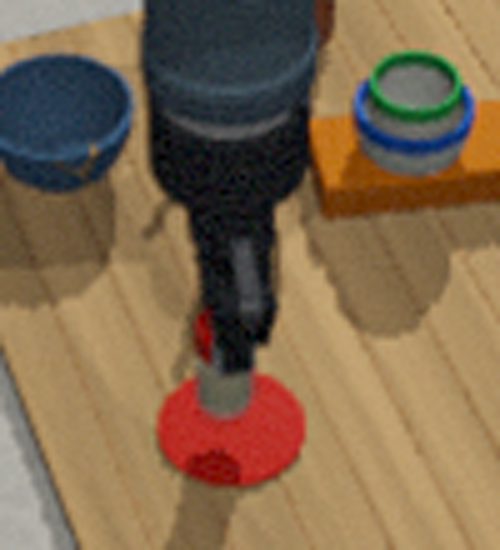

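The jar is over the red mat, with its base at (222,405) and the mat centre at (230,428). I'll lower it and watch the force.

Emit:
carry_out --steps '[0,0,0.005,0,0,0,0.2,0,0,0.01,0,0,0,0.2,0,0,0.015,0,0,0,0.2,0,0,0.018,0,0,0,0.2,0,0,0.02,0,0,0,0.2,0,0,0.021,0,0,0,0.2,0,0,0.021,0,0,0,0.2]'

```text
time_s: 6.75
eef_pos: [0.4368, 0.1512, 0.1348]
eef_rot: [-0.0, 0.087, 0.996, -0.0]
wrist_force: [0.5, -0.2, -0.2]
opening: 0.322
grasp_force: 59.2
```

Emit:
carry_out --steps '[0,0,0.001,0,0,0,0.2,0,0,0.002,0,0,0,0.2,0,0,0.002,0,0,0,0.2]'

```text
time_s: 7.05
eef_pos: [0.4371, 0.1512, 0.1331]
eef_rot: [0.0, 0.087, 0.996, 0.0]
wrist_force: [0.3, -0.1, 1.0]
opening: 0.325
grasp_force: 59.5
```

Emit:
carry_out --steps '[0,0,0,0,0,0,0.35,0,0,0,0,0,0,0.45,0,0,0,0,0,0,0.6,0,0,0,0,0,0,0.7,0,0,0,0,0,0,0.7,0,0,-0.01,0,0,0,0.7,0,0,-0.03,0,0,0,0.7,0,0,-0.06,0,0,0,0.8,0,0,-0.09,0,0,0,0.8,0,0,-0.12,0,0,0,0.8,0,0,-0.12,0,0,0,0.8]'

```text
time_s: 8.15
eef_pos: [0.4393, 0.1514, 0.2581]
eef_rot: [0.004, 0.087, 0.996, 0.001]
wrist_force: [0.3, 0.2, 0.2]
opening: 0.804
grasp_force: 0.0
```

```bash
python3 - <<'E'
from h import *
go([.596,.293,.253])
snap('side','s4',(280,110,440,240),5)
E
```

```text
pos [0.4393 0.1514 0.2581] y axis 1.396 tilt [0.009  0.0007] op 0.804 gf 0.0 F [0.3 0.2 0.2] t 8.15
shift [-0.1297  0.1666  0.0066]
```

View pics/s4.png

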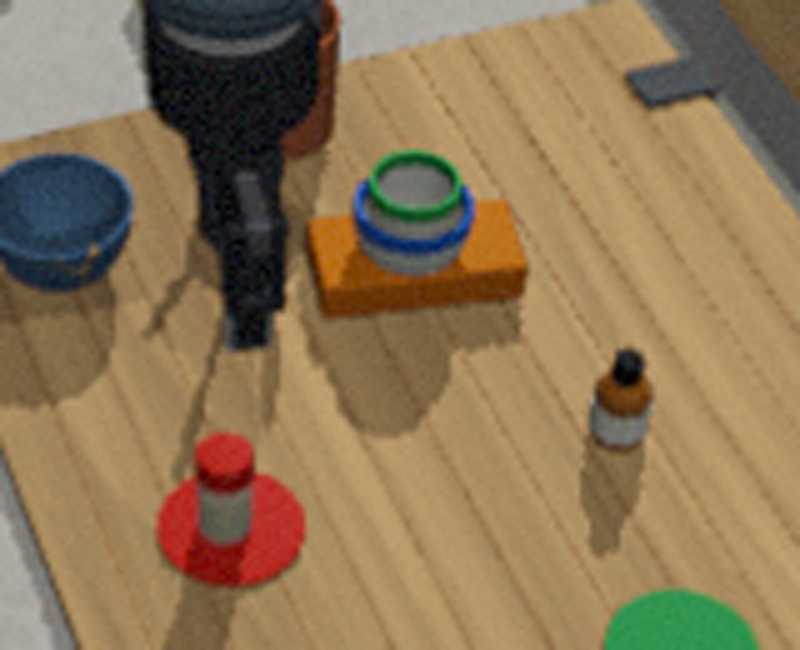

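The jar stands upright on the red mat, its base near (224,530) against a mat centre of about (231,528). The wells are undisturbed. Next is the small well.

Emit:
carry_out --steps '[-0.015,0.019,0,0,0,0,0.8,-0.04,0.05,0,0,0,0,0.8,-0.066,0.083,0,0,0,0,0.8,-0.092,0.116,0,0,0,0,0.8,-0.115,0.145,0,0,0,0,0.8,-0.128,0.162,0,0,0,0,0.8,-0.132,0.167,0,0,0,0,0.8,-0.132,0.167,0.02,0,0,0,0.8,-0.132,0.167,0.05,0,0,0,0.8,-0.132,0.167,0.075,0,0,0,0.8,-0.132,0.167,0.09,0,0,0,0.8,-0.132,0.167,0.1,0,0,0,0.8,-0.132,0.167,0.1,0,0,0,0.8,-0.132,0.167,0.1,0,0,0,0.8]'

```text
time_s: 9.6
eef_pos: [0.5964, 0.2927, 0.1539]
eef_rot: [0.001, 0.087, 0.996, 0.0]
wrist_force: [0.3, 0.9, 0.5]
opening: 0.803
grasp_force: 0.0
```

```bash
python3 - <<'E'
from h import *
go([.596,.293,.144])
snap('side','s5',(300,90,420,190),6)
E
```

```text
pos [0.5964 0.2927 0.1539] y axis 1.396 tilt [0.0013 0.0003] op 0.803 gf 0.0 F [0.3 0.9 0.5] t 9.6
shift [0.0004 0.0002 0.0099]
```

View pics/s5.png

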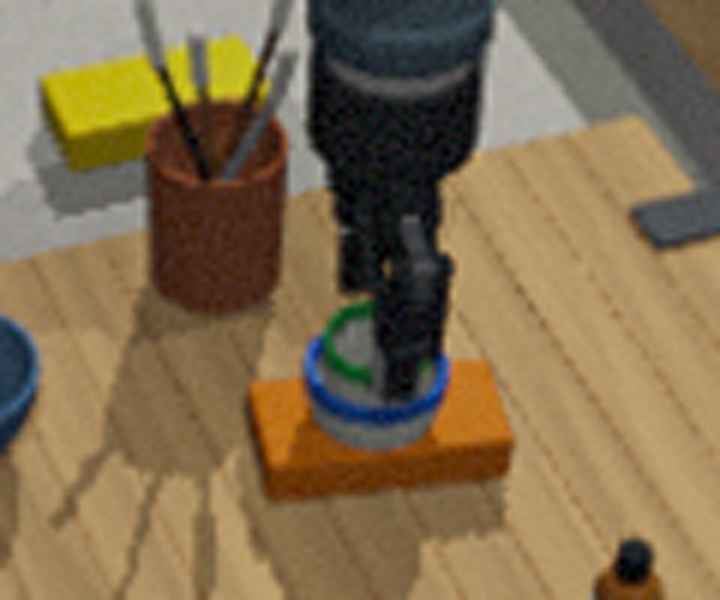

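The fingers straddle the green rim, with the near tip at about (402,392) and the well centre at x≈378. I'll check that offset by projecting it.

```bash
python3 - <<'E'
from h import *
y=np.array([.174,.985,0]);c=np.array([.5964,.2927,0])
for r in(.034,.045):
  for z in(.085,.09): print(r,z,((proj('side',c-y*r+[0,0,z])-[300,90])*6).round(0))
print(((proj('side',[.596,.293,.09])-[300,90])*6).round(0))
E
```

```text
0.034 0.085 [391. 395.]
0.034 0.09 [392. 387.]
0.045 0.085 [397. 412.]
0.045 0.09 [397. 404.]
[375. 337.]
```

Emit:
carry_out --steps '[0.001,0,0.004,0,0,0,0.8,0.001,0,0.0085,0,0,0,0.8,0.001,0,0.0085,0,0,0,0.7,0.001,0,0.0085,0,0,0,0.6,0.001,0,0.0085,0,0,0,0.5,0.001,0,0.0085,0,0,0,0.45,0.001,0,0.0085,0,0,0,0.45,0.001,0,0.0085,0,0,0,0.45,0.001,0,0.0085,0,0,0,0.45]'

```text
time_s: 10.55
eef_pos: [0.5951, 0.2931, 0.145]
eef_rot: [0.0, 0.087, 0.996, 0.0]
wrist_force: [-3.1, 1.1, 6.0]
opening: 0.588
grasp_force: 62.5
```

Emit:
carry_out --steps '[0.001,0,-0.003,0,0,0,0.45,0.001,0,-0.008,0,0,0,0.45,0.001,0,-0.014,0,0,0,0.45,0.001,0,-0.022,0,0,0,0.45,0.001,0,-0.032,0,0,0,0.45,0.001,0,-0.045,0,0,0,0.45,0.001,0,-0.06,0,0,0,0.45,0.001,0,-0.075,0,0,0,0.45,0.001,0,-0.09,0,0,0,0.45,0.001,0,-0.1,0,0,0,0.45,0.001,0,-0.105,0,0,0,0.45,0.001,0,-0.105,0,0,0,0.45]'

```text
time_s: 11.75
eef_pos: [0.5942, 0.2931, 0.2504]
eef_rot: [0.001, 0.087, 0.996, 0.0]
wrist_force: [0.1, 0.0, -0.8]
opening: 0.589
grasp_force: 62.3
```

```bash
python3 - <<'E'
from h import *
go([.624,-.0037,.25])
snap('side','s6',(300,70,430,190),6)
E
```

```text
pos [0.5942 0.2931 0.2504] y axis 1.396 tilt [0.0014 0.0004] op 0.589 gf 62.3 F [ 0.1  0.  -0.8] t 11.75
shift [-0.0809 -0.2871  0.0003]
```

View pics/s6.png

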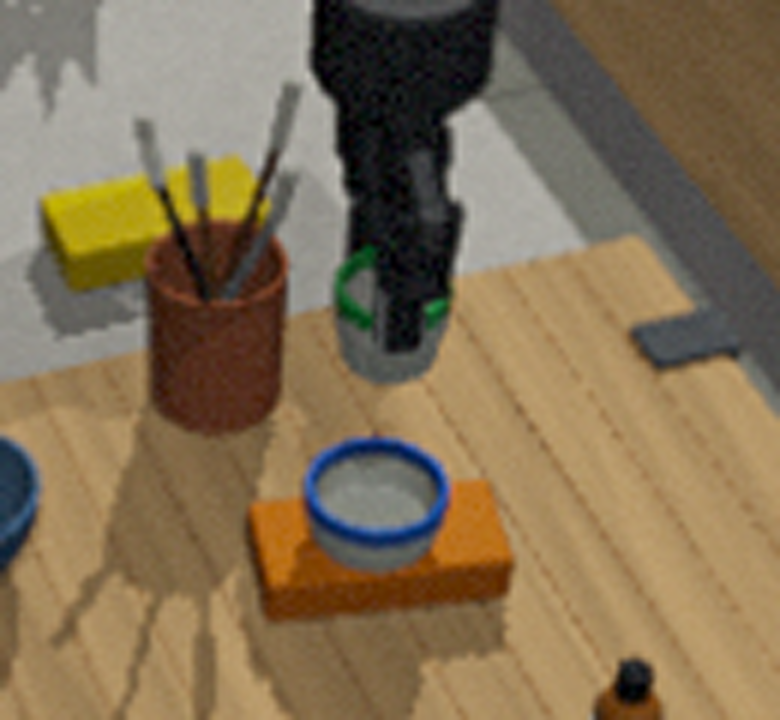

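The small well is up alone, upright, with its foot at (390,365). The large well is still on the block. Now I'll carry it to the green mat.

Emit:
carry_out --steps '[-0.003,-0.01,0,0,0,0,0.45,-0.009,-0.03,0,0,0,0,0.45,-0.016,-0.057,0,0,0,0,0.45,-0.024,-0.085,0,0,0,0,0.45,-0.032,-0.114,0,0,0,0,0.45,-0.04,-0.143,0,0,0,0,0.45,-0.048,-0.172,0,0,0,0,0.45,-0.056,-0.2,0,0,0,0,0.45,-0.064,-0.228,0,0,0,0,0.45,-0.072,-0.255,0,0,0,0,0.45,-0.078,-0.275,0,0,0,0,0.45,-0.081,-0.285,0,0,0,0,0.45,-0.081,-0.287,0.01,0,0,0,0.45,-0.081,-0.287,0.03,0,0,0,0.45,-0.081,-0.287,0.055,0,0,0,0.45,-0.081,-0.287,0.08,0,0,0,0.45,-0.081,-0.287,0.1,0,0,0,0.45,-0.081,-0.287,0.112,0,0,0,0.45,-0.081,-0.287,0.115,0,0,0,0.45,-0.081,-0.287,0.115,0,0,0,0.45]'

```text
time_s: 13.8
eef_pos: [0.6236, -0.0032, 0.1341]
eef_rot: [-0.0, 0.087, 0.996, 0.0]
wrist_force: [0.0, 0.5, -1.0]
opening: 0.592
grasp_force: 62.3
```

```bash
python3 - <<'E'
from h import *
go([.624,-.0037,.116])
snap('side','s7',(360,160,480,280),5)
E
```

```text
pos [ 0.6236 -0.0032  0.1341] y axis 1.397 tilt [-0.0007  0.0002] op 0.592 gf 62.3 F [ 0.   0.5 -1. ] t 13.8
shift [-0.0005 -0.0004  0.0181]
```

View pics/s7.png

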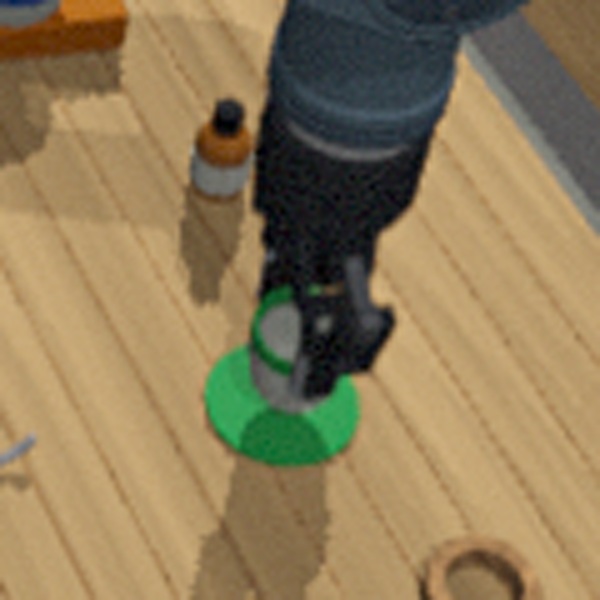

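The well hangs over the green mat, with its foot near (290,392) and the mat centre at (282,405), about 18 mm above it. I'll lower it.

Emit:
carry_out --steps '[0,0,0.005,0,0,0,0.45,0,0,0.01,0,0,0,0.45,0,0,0.014,0,0,0,0.45,0,0,0.016,0,0,0,0.45,0,0,0.0175,0,0,0,0.45,0,0,0.0185,0,0,0,0.45,0,0,0.0185,0,0,0,0.45]'

```text
time_s: 14.55
eef_pos: [0.6239, -0.0038, 0.116]
eef_rot: [0.0, 0.087, 0.996, -0.0]
wrist_force: [-0.5, 0.2, -1.2]
opening: 0.587
grasp_force: 62.4
```

Emit:
carry_out --steps '[0,0,0.001,0,0,0,0.45,0,0,0.002,0,0,0,0.45,0,0,0.002,0,0,0,0.45]'

```text
time_s: 14.85
eef_pos: [0.6241, -0.0038, 0.1159]
eef_rot: [0.0, 0.087, 0.996, -0.0]
wrist_force: [-7.2, 0.3, 12.5]
opening: 0.589
grasp_force: 63.6
```

Emit:
carry_out --steps '[0,0,-0.0015,0,0,0,0.45,0,0,-0.0015,0,0,0,0.6,0,0,-0.0015,0,0,0,0.7,0,0,-0.0015,0,0,0,0.85,0,0,-0.0015,0,0,0,0.85,0,0,-0.0015,0,0,0,0.85,0,0,-0.01,0,0,0,0.85,0,0,-0.03,0,0,0,0.85,0,0,-0.06,0,0,0,1,0,0,-0.09,0,0,0,1,0,0,-0.12,0,0,0,1,0,0,-0.135,0,0,0,1,0,0,-0.135,0,0,0,1]'

```text
time_s: 16.15
eef_pos: [0.6251, -0.0039, 0.2521]
eef_rot: [0.003, 0.087, 0.996, -0.0]
wrist_force: [-0.4, -0.1, 0.7]
opening: 0.998
grasp_force: 0.0
```

```bash
python3 - <<'E'
from h import *
go([.597,.293,.25])
snap('side','s8',(300,130,480,280),4)
im=cv2.imread('pics/raw_s8.png').astype(int);c=im[130:180,340:390]
m=(c[...,0]>1.5*c[...,2])&(c[...,0]>60);v,u=np.nonzero(m);print('blue',u.min()+340,u.max()+340,v.min()+130,v.max()+130)
print(proj('side',[.597,.293,.073]))
E
```

```text
pos [ 0.6251 -0.0039  0.2521] y axis 1.396 tilt [ 0.0055 -0.0011] op 0.998 gf 0.0 F [-0.4 -0.1  0.7] t 16.15
shift [0.0793 0.2875 0.0016]
blue 351 374 143 160
[362.41333206 150.64492049]
```

View pics/s8.png

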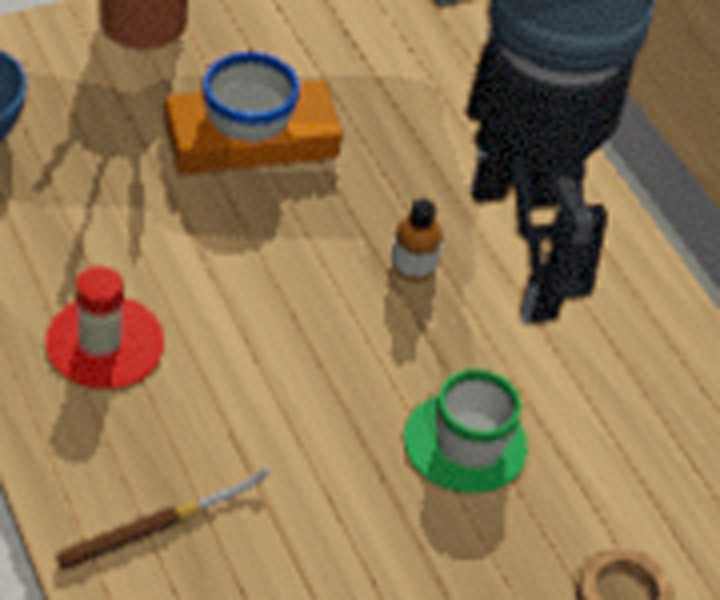

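The small well stands on the green mat, foot (473,447) against centre (466,445). The jar is upright, and the large well is alone on the block at (251,97). I'll fetch the large well now.

Emit:
carry_out --steps '[0.006,0.022,0,0,0,0,1,0.016,0.06,0,0,0,0,1,0.027,0.1,0,0,0,0,1,0.038,0.14,0,0,0,0,1,0.049,0.18,0,0,0,0,1,0.06,0.22,0,0,0,0,1,0.07,0.255,0,0,0,0,1,0.076,0.278,0,0,0,0,1,0.0785,0.2875,0,0,0,0,1,0.0785,0.2875,0.02,0,0,0,1,0.0785,0.2875,0.05,0,0,0,1,0.0785,0.2875,0.075,0,0,0,1,0.0785,0.2875,0.09,0,0,0,1,0.0785,0.2875,0.1,0,0,0,1,0.0785,0.2875,0.1,0,0,0,1,0.0785,0.2875,0.1,0,0,0,1]'

```text
time_s: 17.8
eef_pos: [0.5971, 0.2929, 0.1496]
eef_rot: [0.001, 0.087, 0.996, 0.0]
wrist_force: [-0.3, 0.1, 1.0]
opening: 0.998
grasp_force: 0.0
```

```bash
python3 - <<'E'
from h import *
go([.597,.293,.122])
E
```

```text
pos [0.5971 0.2929 0.1496] y axis 1.396 tilt [0.001  0.0002] op 0.998 gf 0.0 F [-0.3  0.1  1. ] t 17.8
shift [0.0001 0.     0.0276]
```

Emit:
carry_out --steps '[0,0,0.008,0,0,0,1,0,0,0.016,0,0,0,1,0,0,0.023,0,0,0,1,0,0,0.0275,0,0,0,1,0,0,0.0275,0,0,0,1,0,0,0.0275,0,0,0,0.9,0,0,0.0275,0,0,0,0.8,0,0,0.0275,0,0,0,0.7,0,0,0.0275,0,0,0,0.65,0,0,0.0275,0,0,0,0.65,0,0,0.0275,0,0,0,0.65]'

```text
time_s: 18.9
eef_pos: [0.5971, 0.2933, 0.1224]
eef_rot: [0.001, 0.087, 0.996, 0.0]
wrist_force: [-0.2, 0.5, 5.5]
opening: 0.761
grasp_force: 68.2
```

Emit:
carry_out --steps '[0,0,-0.003,0,0,0,0.65,0,0,-0.008,0,0,0,0.65,0,0,-0.014,0,0,0,0.65,0,0,-0.022,0,0,0,0.65,0,0,-0.032,0,0,0,0.65,0,0,-0.045,0,0,0,0.65,0,0,-0.06,0,0,0,0.65,0,0,-0.075,0,0,0,0.65,0,0,-0.09,0,0,0,0.65,0,0,-0.105,0,0,0,0.65,0,0,-0.11,0,0,0,0.65,0,0,-0.11,0,0,0,0.65]'

```text
time_s: 20.1
eef_pos: [0.597, 0.2933, 0.2329]
eef_rot: [0.001, 0.087, 0.996, 0.0]
wrist_force: [-0.7, 0.1, -0.8]
opening: 0.76
grasp_force: 67.5
```

```bash
python3 - <<'E'
from h import *
go([.467,-.1535,.232])
snap('side','s9',(300,70,430,190),6)
E
```

```text
pos [0.597  0.2933 0.2329] y axis 1.396 tilt [0.0022 0.0007] op 0.76 gf 67.5 F [-0.7  0.1 -0.8] t 20.1
shift [ 5.030e-02 -4.626e-01  3.000e-04]
```

View pics/s9.png

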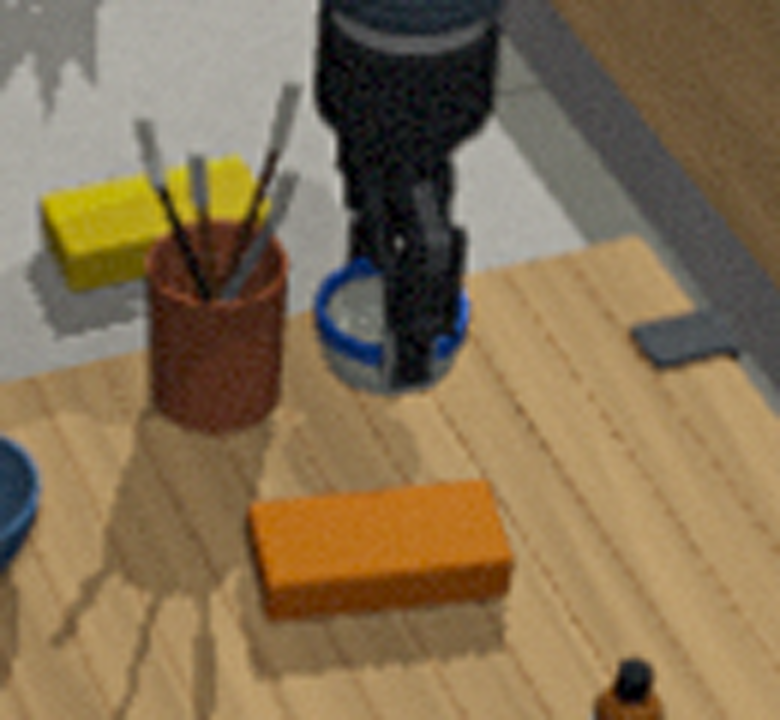

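The large well is up alone and level, and the block is left flat on the board with its centre near (380,535). I'll carry the well to the blue mat.

Emit:
carry_out --steps '[0.001,-0.01,0,0,0,0,0.65,0.003,-0.03,0,0,0,0,0.65,0.0065,-0.06,0,0,0,0,0.65,0.01,-0.092,0,0,0,0,0.65,0.0135,-0.124,0,0,0,0,0.65,0.017,-0.156,0,0,0,0,0.65,0.0205,-0.188,0,0,0,0,0.65,0.024,-0.22,0,0,0,0,0.65,0.0275,-0.252,0,0,0,0,0.65,0.031,-0.284,0,0,0,0,0.65,0.0345,-0.316,0,0,0,0,0.65,0.038,-0.348,0,0,0,0,0.65,0.0415,-0.38,0,0,0,0,0.65,0.045,-0.41,0,0,0,0,0.65,0.0475,-0.436,0,0,0,0,0.65,0.0495,-0.454,0,0,0,0,0.65,0.0503,-0.4615,0,0,0,0,0.65,0.0503,-0.4625,0.005,0,0,0,0.65,0.0503,-0.4625,0.02,0,0,0,0.65,0.0503,-0.4625,0.03,0,0,0,0.65]'

```text
time_s: 22.15
eef_pos: [0.4661, -0.1526, 0.2]
eef_rot: [-0.001, 0.087, 0.996, 0.0]
wrist_force: [-0.7, 0.7, -1.4]
opening: 0.758
grasp_force: 67.5
```

Emit:
carry_out --steps '[0,0,0.015,0,0,0,0.65,0,0,0.035,0,0,0,0.65,0,0,0.055,0,0,0,0.65,0,0,0.072,0,0,0,0.65,0,0,0.083,0,0,0,0.65,0,0,0.09,0,0,0,0.65,0,0,0.095,0,0,0,0.65,0,0,0.098,0,0,0,0.65,0,0,0.1,0,0,0,0.65,0,0,0.1,0,0,0,0.65]'

```text
time_s: 23.15
eef_pos: [0.4667, -0.1537, 0.1016]
eef_rot: [0.0, 0.087, 0.996, -0.0]
wrist_force: [-0.3, -0.2, -1.1]
opening: 0.758
grasp_force: 67.5
```

```bash
python3 - <<'E'
from h import *
go([.467,-.1535,.0984])
E
```

```text
pos [ 0.4667 -0.1537  0.1016] y axis 1.396 tilt [ 0.0004 -0.0002] op 0.758 gf 67.5 F [-0.3 -0.2 -1.1] t 23.15
shift [-0.0003  0.0003  0.0032]
```

Emit:
carry_out --steps '[0,0,0.0015,0,0,0,0.65,0,0,0.0025,0,0,0,0.65,0,0,0.0035,0,0,0,0.65,0,0,0.0035,0,0,0,0.65]'

```text
time_s: 23.55
eef_pos: [0.4666, -0.1538, 0.0984]
eef_rot: [0.0, 0.087, 0.996, -0.0]
wrist_force: [-2.7, 0.1, 4.5]
opening: 0.763
grasp_force: 68.1
```

Emit:
carry_out --steps '[0,0,-0.0005,0,0,0,0.72,0,0,-0.0005,0,0,0,0.8,0,0,-0.0005,0,0,0,0.9,0,0,-0.0005,0,0,0,1,0,0,-0.0005,0,0,0,1,0,0,-0.0005,0,0,0,1,0,0,-0.01,0,0,0,1,0,0,-0.03,0,0,0,1,0,0,-0.06,0,0,0,1,0,0,-0.09,0,0,0,1,0,0,-0.12,0,0,0,1,0,0,-0.14,0,0,0,1,0,0,-0.14,0,0,0,1]'

```text
time_s: 24.85
eef_pos: [0.4681, -0.1546, 0.2419]
eef_rot: [0.003, 0.087, 0.996, -0.002]
wrist_force: [-0.6, 0.1, 0.6]
opening: 0.998
grasp_force: 0.0
```

```bash
python3 - <<'E'
from h import *
go([.6005,.292,.24])
snap('side','s10'); snap('top','t10')
im=cv2.imread('pics/raw_s10.png').astype(int);c=im[285:335,350:420];B,G,R=c[...,0],c[...,1],c[...,2]
m=(B>1.6*R)&(B>1.4*G);n,l,st,ce=cv2.connectedComponentsWithStats(m.astype(np.uint8));print(st[1:].tolist(),(ce[1:]+[350,285]).round(1).tolist())
print('exp mat',proj('side',[.467,-.1535,.019]),'exp rim',proj('side',[.467,-.1535,.049]))
c=im[100:200,320:420];B,G,R=c[...,0],c[...,1],c[...,2]
m=(R>1.8*G)&(G>1.5*B)&(R>90);k=cv2.minAreaRect(np.argwhere(m)[:,::-1].astype(np.float32));print(m.sum(),k)
t=cv2.imread('pics/raw_t10.png').astype(int)[100:170,225:290];B,G,R=t[...,0],t[...,1],t[...,2]
m=(R>1.8*G)&(G>1.5*B)&(R>90);k=cv2.minAreaRect(np.argwhere(m)[:,::-1].astype(np.float32));cc=np.array(k[0])+[225,100];print(m.sum(),k,at('top',*cc,.043))
bx=cv2.boxPoints(k)+[225,100];print([at('top',*p,.043).round(4).tolist() for p in bx])
E
```

```text
pos [ 0.4681 -0.1546  0.2419] y axis 1.396 tilt [ 0.0061 -0.0038] op 0.998 gf 0.0 F [-0.6  0.1  0.6] t 24.85
shift [-0.0528  0.4628  0.001 ]
[[51, 3, 1, 1, 1], [54, 3, 1, 1, 1], [17, 5, 34, 35, 421], [48, 4, 1, 1, 1], [51, 5, 1, 1, 1]] [[401.0, 288.0], [404.0, 288.0], [383.2, 310.1], [398.0, 289.0], [401.0, 290.0]]
exp mat [383.52425356 308.98724025] exp rim [384.81392854 302.55315832]
0 ((0.0, 0.0), (0.0, 0.0), 0.0)
851 ((29.03770637512207, 35.71475601196289), (20.5562801361084, 41.685157775878906), 13.240520477294922) [0.59995828 0.29353343 0.043     ]
[[0.5494, 0.332, 0.043], [0.6622, 0.3099, 0.043], [0.6509, 0.2548, 0.043], [0.5381, 0.2773, 0.043]]
```

View pics/s10.png

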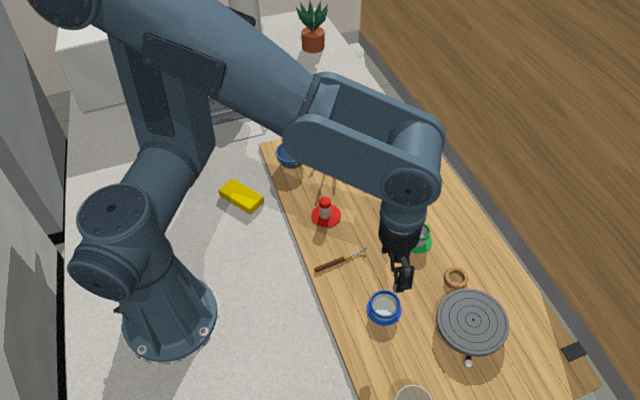

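The large well sits on the blue mat (383,308), and the jar and small well are in place. That was my last picture view, so the block goes by measurement. It is centred at (0.600, 0.2925).

Emit:
carry_out --steps '[-0.002,0.02,0,0,0,0,1,-0.007,0.06,0,0,0,0,1,-0.012,0.105,0,0,0,0,1,-0.0175,0.15,0,0,0,0,1,-0.023,0.195,0,0,0,0,1,-0.028,0.24,0,0,0,0,1,-0.033,0.285,0,0,0,0,1,-0.0385,0.33,0,0,0,0,1,-0.044,0.375,0,0,0,0,1,-0.049,0.415,0,0,0,0,1,-0.052,0.445,0,0,0,0,1,-0.0535,0.46,0,0,0,0,1,-0.054,0.4627,0,0,0,0,1,-0.054,0.4627,0.03,0,0,0,1,-0.054,0.4627,0.06,0,0,0,1,-0.054,0.4627,0.09,0,0,0,1,-0.054,0.4627,0.105,0,0,0,1,-0.054,0.4627,0.115,0,0,0,1,-0.054,0.4627,0.115,0,0,0,1]'

```text
time_s: 26.85
eef_pos: [0.5997, 0.2917, 0.1218]
eef_rot: [-0.001, 0.088, 0.996, -0.0]
wrist_force: [-0.5, 0.3, 0.4]
opening: 0.999
grasp_force: 0.0
```

```bash
python3 - <<'E'
from h import *
go([.6003,.2925,.093])
E
```

```text
pos [0.5997 0.2917 0.1218] y axis 1.395 tilt [-0.002  -0.0007] op 0.999 gf 0.0 F [-0.5  0.3  0.4] t 26.85
shift [-0.0005  0.0009  0.0288]
```

Emit:
carry_out --steps '[0,0.0005,0.01,0,0,0,1,0,0.0005,0.02,0,0,0,1,0,0.0005,0.027,0,0,0,1,0,0.0005,0.03,0,0,0,1,0,0.0005,0.03,0,0,0,1,0,0.0005,0.03,0,0,0,0.85,0,0.0005,0.03,0,0,0,0.75,0,0.0005,0.03,0,0,0,0.65,0,0.0005,0.03,0,0,0,0.55,0,0.0005,0.03,0,0,0,0.5,0,0.0005,0.03,0,0,0,0.5,0,0.0005,0.03,0,0,0,0.5]'

```text
time_s: 28.05
eef_pos: [0.6009, 0.2934, 0.094]
eef_rot: [0.001, 0.087, 0.996, 0.0]
wrist_force: [-1.5, 0.5, 5.2]
opening: 0.686
grasp_force: 67.6
```

Emit:
carry_out --steps '[0,0,-0.004,0,0,0,0.5,0,0,-0.012,0,0,0,0.5,0,0,-0.025,0,0,0,0.5,0,0,-0.04,0,0,0,0.5,0,0,-0.06,0,0,0,0.5,0,0,-0.08,0,0,0,0.5,0,0,-0.1,0,0,0,0.5,0,0,-0.12,0,0,0,0.5,0,0,-0.135,0,0,0,0.5,0,0,-0.145,0,0,0,0.5,0,0,-0.145,0,0,0,0.5,0,0,-0.145,0,0,0,0.5]'

```text
time_s: 29.25
eef_pos: [0.5999, 0.293, 0.2374]
eef_rot: [-0.0, 0.087, 0.996, -0.0]
wrist_force: [0.9, -0.1, -3.4]
opening: 0.686
grasp_force: 66.8
```

```bash
python3 - <<'E'
from h import *
go([.627,-.261,.24])
snap('top','t11')
t=cv2.imread('pics/raw_t11.png').astype(int)[90:180,200:290];B,G,R=t[...,0],t[...,1],t[...,2]
m=(R>1.8*G)&(G>1.5*B)&(R>70);v,u=np.nonzero(m);print(m.sum())
if m.sum()>50: print(u.min()+200,u.max()+200,v.min()+90,v.max()+90)
c=np.array([.6005,.2925,.19]);X=np.array([.985,-.174,0])*.06;Y=np.array([.174,.985,0])*.03
print([proj('top',c+a*X+b*Y).round(1).tolist() for a,b in((1,1),(1,-1),(-1,-1),(-1,1))])
E
```

```text
pos [0.5999 0.293  0.2374] y axis 1.396 tilt [-0.0006 -0.0002] op 0.686 gf 66.8 F [ 0.9 -0.1 -3.4] t 29.25
shift [-0.123  -0.5409 -0.0025]
336
233 258 127 144
[[241.0, 96.4], [265.4, 101.5], [255.1, 149.8], [230.5, 144.7]]
```

```bash
python3 - <<'E'
from h import *
snap('side','s12')
X=np.array([.985,-.174,0])*.06;Y=np.array([.174,.985,0])*.03
for cam,f,(x0,y0,x1,y1) in(('top','t11',(215,85,285,165)),('side','s12',(310,40,420,160))):
    h=cv2.cvtColor(cv2.imread(f'pics/raw_{f}.png'),cv2.COLOR_BGR2HSV)[y0:y1,x0:x1].astype(int)
    m=((h[...,0]<14)&(h[...,1]>165)&(h[...,2]>40)).astype(np.uint8)
    n,l,st,ce=cv2.connectedComponentsWithStats(m)
    for i in range(1,n):
        if st[i,4]>15:
            p=np.argwhere(l==i)[:,::-1].astype(np.float32);hl=cv2.approxPolyDP(cv2.convexHull(p),2,True)[:,0]+[x0,y0]
            print(cam,st[i,4],hl.tolist())
    for z in(.187,.159):
        print(cam,z,[proj(cam,np.array([.6003,.2928,z])+a*X+b*Y).round(0).tolist() for a,b in((1,1),(1,-1),(-1,-1),(-1,1))])
E
```

```text
top 385 [[259.0, 130.0], [257.0, 139.0], [232.0, 144.0], [236.0, 127.0], [251.0, 126.0]]
top 0.187 [[241.0, 97.0], [265.0, 102.0], [255.0, 150.0], [231.0, 145.0]]
top 0.159 [[243.0, 100.0], [266.0, 105.0], [256.0, 152.0], [232.0, 147.0]]
side 80 [[323.0, 43.0], [321.0, 50.0], [310.0, 51.0], [310.0, 43.0]]
side 31 [[342.0, 108.0], [337.0, 116.0], [332.0, 111.0], [335.0, 107.0]]
side 294 [[343.0, 139.0], [334.0, 141.0], [326.0, 136.0], [325.0, 111.0], [328.0, 109.0], [342.0, 117.0], [347.0, 132.0]]
side 33 [[389.0, 127.0], [387.0, 131.0], [375.0, 130.0], [387.0, 125.0]]
side 0.187 [[385.0, 109.0], [391.0, 123.0], [346.0, 128.0], [341.0, 114.0]]
side 0.159 [[384.0, 117.0], [390.0, 132.0], [346.0, 137.0], [341.0, 122.0]]
```

The side view shows the block's +x end at (389,127)–(387,131), where the projection puts it, and the arm hides the rest. The hold is square, so I'll carry it to the turntable.

Emit:
carry_out --steps '[-0.002,-0.008,0,0,0,0,0.5,-0.006,-0.026,0,0,0,0,0.5,-0.0125,-0.055,0,0,0,0,0.5,-0.02,-0.088,0,0,0,0,0.5,-0.0275,-0.121,0,0,0,0,0.5,-0.035,-0.154,0,0,0,0,0.5,-0.0425,-0.187,0,0,0,0,0.5,-0.05,-0.22,0,0,0,0,0.5,-0.0575,-0.253,0,0,0,0,0.5,-0.065,-0.286,0,0,0,0,0.5,-0.0725,-0.319,0,0,0,0,0.5,-0.08,-0.352,0,0,0,0,0.5,-0.0875,-0.385,0,0,0,0,0.5,-0.095,-0.418,0,0,0,0,0.5,-0.1025,-0.451,0,0,0,0,0.5,-0.11,-0.484,0,0,0,0,0.5,-0.1165,-0.512,0,0,0,0,0.5,-0.121,-0.532,0,0,0,0,0.5,-0.123,-0.541,0,0,0,0,0.5,-0.123,-0.541,0,0,0,0,0.5]'

```text
time_s: 31.35
eef_pos: [0.6267, -0.2623, 0.2376]
eef_rot: [-0.0, 0.088, 0.996, 0.0]
wrist_force: [0.2, -0.5, -2.0]
opening: 0.685
grasp_force: 66.8
```

Emit:
carry_out --steps '[0,0,0.01,0,0,0,0.5,0,0,0.03,0,0,0,0.5,0,0,0.05,0,0,0,0.5,0,0,0.07,0,0,0,0.5,0,0,0.085,0,0,0,0.5,0,0,0.092,0,0,0,0.5,0,0,0.096,0,0,0,0.5,0,0,0.098,0,0,0,0.5,0,0,0.098,0,0,0,0.5,0,0,0.098,0,0,0,0.5]'

```text
time_s: 32.35
eef_pos: [0.6277, -0.2613, 0.1409]
eef_rot: [0.001, 0.087, 0.996, -0.0]
wrist_force: [0.3, 0.4, -1.8]
opening: 0.685
grasp_force: 66.8
```

```bash
python3 - <<'E'
from h import *
go([.627,-.261,.134])
E
```

```text
pos [ 0.6277 -0.2613  0.1409] y axis 1.396 tilt [ 0.0014 -0.0008] op 0.685 gf 66.8 F [ 0.3  0.4 -1.8] t 32.35
shift [0.0008 0.0002 0.0069]
```

Emit:
carry_out --steps '[0,0,0.003,0,0,0,0.5,0,0,0.005,0,0,0,0.5,0,0,0.006,0,0,0,0.5,0,0,0.007,0,0,0,0.5,0,0,0.007,0,0,0,0.5]'

```text
time_s: 32.85
eef_pos: [0.6272, -0.2611, 0.134]
eef_rot: [-0.0, 0.087, 0.996, 0.0]
wrist_force: [-4.1, 1.5, 5.0]
opening: 0.683
grasp_force: 67.6
```

Contact. I'll release and retreat.

Emit:
carry_out --steps '[0,0,-0.0005,0,0,0,0.7,0,0,-0.0005,0,0,0,0.8,0,0,-0.0005,0,0,0,0.9,0,0,-0.0005,0,0,0,1,0,0,-0.0005,0,0,0,1,0,0,-0.01,0,0,0,1,0,0,-0.03,0,0,0,1,0,0,-0.06,0,0,0,1,0,0,-0.09,0,0,0,1,0,0,-0.12,0,0,0,1,0,0,-0.14,0,0,0,1,0.04,0.04,-0.14,0,0,0,1,0.08,0.08,-0.14,0,0,0,1,0.12,0.12,-0.14,0,0,0,1,0.15,0.15,-0.14,0,0,0,1,0.15,0.15,-0.14,0,0,0,1,0.15,0.15,-0.14,0,0,0,1]'

```text
time_s: 34.55
eef_pos: [0.5051, -0.0858, 0.2739]
eef_rot: [0.001, 0.086, 0.996, -0.0]
wrist_force: [0.4, -1.0, 0.4]
opening: 1.001
grasp_force: 0.0
```

```bash
python3 - <<'E'
from h import *
snap('side','sf');snap('top','tf')
def comp(cam,f,box,lo,hi,mn):
    x0,y0,x1,y1=box;h=cv2.cvtColor(cv2.imread(f'pics/raw_{f}.png'),cv2.COLOR_BGR2HSV)[y0:y1,x0:x1]
    n,l,st,ce=cv2.connectedComponentsWithStats(cv2.inRange(h,lo,hi))
    return [(int(st[i,4]),(st[i,:4]+[x0,y0,0,0]).tolist()) for i in range(1,n) if st[i,4]>mn],l,(x0,y0)
for cam,f,box in(('side','sf',(425,270,520,370)),('top','tf',(420,95,495,165))):
    r,l,o=comp(cam,f,box,(5,150,80),(16,255,255),40);print(cam,r)
    p=np.argwhere(l>0)[:,::-1].astype(np.float32)
    if len(p): k=cv2.minAreaRect(p);print(k,at(cam,k[0][0]+o[0],k[0][1]+o[1],.083))
for cam,f,box in(('side','sf',(300,185,350,235)),('side','sf',(390,215,445,260)),('side','sf',(355,285,412,332))):
    pass
print('jar cap exp',proj('side',[.437,.151,.077]),comp('side','sf',(300,185,350,235),(0,150,60),(6,255,255),30)[0])
print('burn, bowl moved?',[int(np.abs(cv2.imread('pics/raw_s0.png').astype(int)-cv2.imread('pics/raw_sf.png'))[y0:y1,x0:x1].mean()) for x0,y0,x1,y1 in((310,245,370,275),(275,140,310,170),(320,240,345,272))])
go([.5,0,.3])
E
```

```text
side [(623, [445, 299, 61, 37])]
((47.96663284301758, 33.613101959228516), (55.549842834472656, 57.30774688720703), 79.87532806396484) [ 0.63364396 -0.23840333  0.083     ]
top [(191, [452, 106, 23, 14])]
((42.89999771118164, 16.799999237060547), (23.084625244140625, 9.803058624267578), 18.434947967529297) [ 0.67370052 -0.26754824  0.083     ]
jar cap exp [325.76094666 200.10039441] [(493, [311, 197, 30, 30])]
burn, bowl moved? [20, 14, 19]
pos [ 0.5066 -0.088   0.274 ] y axis 1.396 tilt [ 0.0022 -0.0014] op 0.998 gf 0.0 F [-0.8  0.9  0.3] t 34.65
shift [ 0.0217  0.0855 -0.0261]
```

The arm still shades and hides parts. I'll move it back and check the placements against projected outlines.

Emit:
carry_out --steps '[0.02,-0.04,-0.02,0,0,0,1,0.06,-0.08,-0.04,0,0,0,1,0.1,-0.12,-0.06,0,0,0,1,0.13,-0.16,-0.08,0,0,0,1,0.15,-0.2,-0.08,0,0,0,1,0.15,-0.24,-0.08,0,0,0,1,0.15,-0.28,-0.08,0,0,0,1,0.15,-0.3,-0.08,0,0,0,1,0.15,-0.3,-0.08,0,0,0,1,0.15,-0.3,-0.08,0,0,0,1]'

```text
time_s: 35.65
eef_pos: [0.3054, -0.3576, 0.3528]
eef_rot: [-0.0, 0.088, 0.996, 0.0]
wrist_force: [-0.7, 0.3, -1.1]
opening: 1.001
grasp_force: 0.0
```

```bash
python3 - <<'E'
from h import *
snap('side','sg');snap('top','tg')
X=np.array([.985,-.174,0])*.06;Y=np.array([.174,.985,0])*.03
a=np.linspace(0,6.283,60);C=np.c_[np.cos(a),np.sin(a),0*a]
def bb(cam,P): q=np.array([proj(cam,p) for p in P]);return np.r_[q.min(0),q.max(0)].round(1)
ring=lambda c,r:C*r+np.array(c)
def seen(cam,f,box,lo,hi):
    x0,y0,x1,y1=box;h=cv2.cvtColor(cv2.imread(f'pics/raw_{f}.png'),cv2.COLOR_BGR2HSV)[y0:y1,x0:x1]
    n,l,st,ce=cv2.connectedComponentsWithStats(cv2.inRange(h,lo,hi));s=max(st[1:],key=lambda s:s[4],default=None)
    return None if s is None else [int(v) for v in(s[0]+x0,s[1]+y0,s[0]+s[2]+x0-1,s[1]+s[3]+y0-1,s[4])]
for cam,f,box in(('side','sg',(425,270,520,370)),('top','tg',(420,95,495,165))):
    print(cam,'block',seen(cam,f,box,(5,150,80),(16,255,255)),'exp',bb(cam,[np.array([.627,-.261,z])+i*X+j*Y for z in(.055,.083) for i in(-1,1) for j in(-1,1)]))
b=dict(red=((285,177,325,217),(0,150,50),(6,255,255)),green=((342,112,382,152),(55,120,40),(85,255,255)),blue=((394,169,434,209),(105,150,60),(125,255,255)))
pos=dict(red=(.437,.151,.077,.015),green=(.624,-.0037,.061,.026),blue=(.467,-.1535,.049,.034))
# rims/caps in the top view: bbox of whole (mat + rim) and expected of each
t=cv2.imread('pics/raw_tg.png')
for n in b:
    x,y,z,r=pos[n];print(n,'seen',seen('top','tg',*b[n]),'exp mat',bb('top',ring((x,y,.019),.04)),'piece',bb('top',ring((x,y,z),r)))
s0,s=[cv2.imread(f'pics/raw_{k}.png').astype(np.float32).mean(2) for k in('s0','sg')]
for n,(x0,y0,x1,y1) in dict(burn=(308,243,372,277),bowl=(272,138,312,172)).items():
    print(n,'shift px',cv2.phaseCorrelate(s0[y0:y1,x0:x1].copy(),s[y0:y1,x0:x1].copy()))
# white ceramic centroid inside rims, top
for n,(u0,v0,u1,v1) in dict(green=(345,117,378,147),blue=(398,174,430,204)).items():
    h=cv2.cvtColor(t,cv2.COLOR_BGR2HSV)[v0:v1,u0:u1];m=cv2.inRange(h,(0,0,60),(179,70,255));v,u=np.nonzero(m)
    print(n,'inside',m.astype(bool).sum(),at('top',u.mean()+u0,v.mean()+v0,.03))
E
```

```text
side block [444, 299, 505, 335, 496] exp [442.  296.6 506.9 336.9]
top block [444, 106, 474, 152, 1024] exp [442.2 105.  475.2 154.6]
red seen [291, 183, 318, 210, 629] exp mat [290.1 182.8 319.  211.6] piece [299.1 190.1 310.4 201.4]
green seen [348, 119, 374, 144, 303] exp mat [347.2 118.1 375.6 146.3] piece [354.  119.4 373.1 138.3]
blue seen [401, 176, 422, 201, 161] exp mat [399.6 175.1 428.1 203.6] piece [404.3 176.  429.  200.9]
burn shift px ((-6.99060258286692, 0.412402853234898), 0.28682713251974845)
bowl shift px ((4.788791004916185, -13.055993551799354), 0.19212574031617907)
green inside 176 [ 0.63258948 -0.00738344  0.03      ]
blue inside 428 [ 0.46911653 -0.15626704  0.03      ]
```

The block outline matches its expected place in both cameras, and the wells are on their mats. The bystander correlation is low-confidence, because shadows changed in those crops. The gripper never went near the burnisher or the bowl, so I'm handing in.

```bash
python3 -c "
from bench import ctrl
print(ctrl.hand_in())"
```

```text
the job is handed in; nothing more can be done
None
```

I handed the job in at about 36 s: the jar, small well and large well are on their own mats and the block is on the turntable, but `hand_in()` returned no verdict and my image check that the burnisher and tea bowl stayed put was inconclusive, though the gripper never went near either.

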